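Switch on the guarded bench supply for a coffee machine's test run

ROBOT

A 7-joint arm with a two-finger parallel gripper is mounted at the origin on the work surface. World frame = base frame: x ahead of the robot, y to its left, z up, the work surface at z = 0. Lengths are in m, angles in rad, forces in N, time in s.
With the tool pointing down it reaches from about 0.425 to 0.875 m from the base axis. Payload 4.7 kg.
Tool frame: the origin (TCP) lies midway between the tips of the shut fingers; the grasp point (between the pads) lies 19 mm behind it; z points along the fingers, y is the direction in which the jaws open and shut (so a half turn about z gives the same grasp; the last joint's range is limited). The gripper opens to 87 mm and grips with 3 to 60 N. Pads are 19 mm wide; open, the fingers measure 117 mm over their backs; the gripper's body (75 mm by 190 mm) begins 51 mm behind the grasp point.
Start: joints at [-1.114, 0.321, -0.07, 1.45, 0.023, 1.371, -0.057], TCP at [0.279, 0.587, 0.223] pointing down, gripper open.
Joint ranges: [-2.86, 2.86], [-0.3, 2.09], [-1.38, 1.24], [0.06, 2.45], [-1.56, 4.7], [0.09, 2.05], [-2.69, 2.69]. Speed limits (rad/s): [2.57, 2.57, 3.14, 3.14, 3.14, 3.14, 3.14].

INTERFACE

Orientations are given as a rotation vector (axis times angle).
In Python, from bench import get_state, eyes, job gives the robot as it stands. The module is installed in compiled form; this text tells all that it offers.
- The arm moves only by the shell command python3 -m jog 'ROWS' [FORCE]. ROWS is JSON, a list that holds one entry, the list of rows, each a list of 5 numbers: the opening, from 0 (shut) to 1 (fully open), then the shift along the tool's x, y, z in units of 40 mm (1.0 is 40 mm), then the turn about the tool's z in units of 5 degrees (1.0 is 5 degrees). In form: [[[jaw, dx, dy, dz, turn], ...]]. A call has 1 to 10 rows; each row shifts and turns the commanded pose from where the row before left it, along the tool's axes as they then stand; what a row does not reach is not made up. A row lasts 1/8 s, in which the tool goes at most 62.5 mm and 10.7 degrees, less where a joint would pass 70% of its speed; a pose out of reach is approached as far as the arm can. A call is refused whole if a number of a shift passes 1 or a number of a turn 1, either way. A call with a gripper value outside its range is refused whole. The fingers move at their own pace and stop on an object; FORCE is the grip in N (left out, the last holds). Time passes only in rows, so rows that do not move let the fingers close. It gives the time, the measured TCP pose, the force and the opening at its end, in the units of the state.
- get_state(): the state, without advancing time (a new reading comes with each control period).
- eyes.get_image(name): name is "scene" or "top"; returns (picture, depth): 420x560x3 uint8, red, green, blue; 420x560 float32, m along the optical axis (not along the pixel's ray), 0 where there is no reading.
- eyes.camera_params(name): a dict with "camera_matrix" (3x3 intrinsics, pixels), "pose" (4x4, takes a point from camera to world coordinates). Camera axes: x right, y down, z forward; pixel columns grow to the right and rows downward; lengths in m; the calibration is good to about 2 mm. A picture is of the moment at which its call begins. camera_params takes no time and is no camera call.
- job.close_job(): hands the job in, once; it reports no verdict.
The state is a dict: "time": time; "joint_positions": joint angles; "qd": joint speeds; "joint_torque": joint torques, N m; "position": TCP position; "tool_rot": TCP orientation; "ft_force": force on the tool from outside, world axes, zero at the start; "torque": the same for the moment, N m; "grip_width": opening from 0.0 (shut) to 1.0 (fully open).
Only numpy, scipy, OpenCV 4.12 (cv2) and the standard library are available. Lean on these libraries where they do the work, as an engineer would, in place of code of your own. Each camera call takes 0.05 s, during which the arm holds its last target. There are 200 camera calls.

TASK

Switch on the bench test supply: with a fingertip lift back the hinged steel guard of the larger of the two switches on the grey console, push the toggle beneath it over to the hinge side (on), and let the guard drop shut over it again. Push gently with the outside of the fingers, do not pinch anything, and leave the smaller guarded switch and the loose things lying about as they are.

Things in the scene. Friction and masses are not known exactly. Their poses are not given: they have to be found in the camera images.
- main: Mounting plate (94 x 62 x 4 mm, dark steel, fixed) of the LARGER guarded switch, on the flat panel of the grey console. Origin: centre of its underside, on the panel, 70 mm above the bench. x: from the guard's free front edge to its hinge, roughly away from the robot, the way guard and toggle are pushed; y along the hinge; z up. It may stand left or right of the smaller switch, 136 mm apart.
- main_guard (a joint): Larger switch's guard: steel hood, 50 mm wide, 3 mm sheet, about 100 g, open below. 0 = shut; grows as its front swings up and back; stop at 1.66 rad. Swings freely by its weight: let go below about 1.0 rad it drops shut, beyond that it falls open and rests at the stop. Under 1 N along the lip's arc lifts it; pushed level a finger can jam on it. In main, shut: front face x = -28 mm, top z = 49.
- main_lip (a point): Middle of the front edge of the larger guard's thumb lip (38 mm wide, rising forward from the hood's top front edge); moves with the guard, 94 mm from the hinge axis. Shut it is at (-46, 0, 54) mm in main, with free space before and below it; with the guard resting open it is 51 mm behind (+x) and 78 mm above the hinge axis.
- main_hinge (a point): Middle of the larger guard's hinge axis (along y), at (36, 0, 10) mm in main.
- main_toggle (a joint): Toggle lever under the larger guard: steel, 26 mm from pivot to centre of its 11 mm ball end, pivot at (6, 0, 12) mm in main. 0 = off, leaning to the guard's front, ball at (-5, 0, 36); 0.84 = on, leaning to the hinge, ball at (17, 0, 36). About 4 N on the ball starts it; past mid travel it snaps over and stays. The shut guard clears it either way.
- main_tip (a point): Centre of the ball end of the larger switch's toggle; moves with the lever.
- aux: Mounting plate (62 x 45 x 4 mm, fixed) of the SMALLER guarded switch, same make at two thirds of the size, beside the larger one. Not to be used. Shut, its guard is 33 mm wide and 36 mm high over the lip.
- aux_guard (a joint): Hinge of the smaller guard, 0 = shut (leave it).
- aux_toggle (a joint): Toggle under the smaller guard, 0 = off (leave it).
- console: Bench test supply: grey sheet-steel console 240 (x) x 270 (y) x 70 mm high, fixed; origin: centre of its underside on the bench, x and y as for main. The panel also carries two flat meters (5 mm high), two fuse caps (9 mm) and two lamps (8 mm).
- tray: Drip tray of a coffee machine, 200 x 220 x 39 mm, fixed, beside the console on its left or right; origin at its underside.
- portafilter: Portafilter lying on the drip tray: steel head 70 mm across, 30 mm high, black handle 125 mm long along its -x; origin under the head. Loose.
- fitting: Brass fitting, 24 mm across, 26 mm high, standing on the console's panel near the front middle, between the switches; loose.
- basket: Empty steel filter basket, 58 mm across, 24 mm high, standing on the panel near the rear middle; loose.
- screwdriver: Red-handled screwdriver lying on the bench at the robot's left; loose.
- wrench: Steel wrench lying on the bench at the robot's right; loose.
- bottle: Clear water bottle, 64 mm across, 200 mm tall, standing at the side; loose.
- tamper: Dark steel coffee tamper, 58 mm across, 85 mm tall, standing beyond the console; loose.

How it is judged:
On the way, in this order (a step that is already met when the one before it is completed fails the run):
1. the larger guard is lifted (over 0.8 rad) with its toggle still off (value of joint main_guard above 0.8 rad and value of joint main_toggle below 0.25 rad), for 0.1 s.
2. the toggle is over to on while the guard is up (value of joint main_toggle above 0.7 rad and value of joint main_guard above 0.5 rad), for 0.1 s.
3. the guard is shut again over the switched-on toggle (value of joint main_guard below 0.06 rad and value of joint main_toggle above 0.7 rad), for 0.2 s.
At the end, for the whole second after the job is handed in: The larger switch's toggle is on (over 0.7 rad of 0.84) and its guard is shut (below 0.06 rad) and at rest; the smaller switch is off (below 0.15 rad) with its guard shut (below 0.06 rad) (all of step 3 and velocity of joint main_guard between -0.1 and 0.1 rad/s and value of joint aux_guard below 0.06 rad and value of joint aux_toggle below 0.15 rad); the robot touches nothing.
It fails at once if the smaller guard is raised (over 0.2 rad) or the smaller toggle is moved (over 0.25 rad) (value of joint aux_guard above 0.2 rad or value of joint aux_toggle above 0.25 rad).
It fails at once if the larger switch (guard, toggle, plate) is pinched or pushed by the fingers with over 35 N (contact force between the fingers and main above 35 N).
It fails at once if a loose thing is pushed, lifted or carried more than 20 mm from its place (distance of any of portafilter, fitting, basket, screwdriver, wrench, bottle, tamper from where it was at the start of the episode above 0.02 m).
It also fails if it takes over 54 s, if anything falls off the work surface, if the arm or the gripper's body presses on something with over 40 N, if the wrist force passes 120 N, or if a joint passes its speed limit or range.

## Working session

There is one attempt and no reset: what is moved stays moved. The work goes in short steps, Python scripts to look and compute and a shell command to move; the robot and the scene stay as the last step left them, time stands still between calls to the robot, and variables do not carry over. Pictures are saved under pics/ and viewed, about 8 in all and at most 12, crops included, and the job is handed in when it is done.

```bash
mkdir -p pics; python3 - <<'E'
from bench import get_state, eyes
import cv2, numpy as np
s=get_state(); print(s['time'],s['position'],s['tool_rot'],s['grip_width'])
for n in ('scene','top'):
    im,d=eyes.get_image(n); cv2.imwrite(f'pics/{n}0.png',im[:,:,::-1]); np.savez(f'pics/{n}0.npz',im=im,d=d)
    p=eyes.camera_params(n); print(n,np.round(p['camera_matrix'],1).tolist(),np.round(p['pose'],3).tolist())
E
```

```text
0.0 [0.27827897 0.58679503 0.22145099] [-6.89657025e-01 -3.06461724e+00  3.02970243e-03] 0.9966679416757206
scene [[510.8, 0.0, 284.1], [0.0, 510.8, 206.6], [0.0, 0.0, 1.0]] [[-0.658, 0.381, -0.65, 1.663], [0.753, 0.36, -0.551, 0.884], [0.024, -0.852, -0.523, 0.952], [0.0, 0.0, 0.0, 1.0]]
top [[406.6, 0.0, 273.4], [0.0, 406.6, 217.2], [0.0, 0.0, 1.0]] [[-0.027, -0.99, 0.141, 0.444], [-1.0, 0.027, -0.003, -0.007], [-0.0, -0.141, -0.99, 1.219], [0.0, 0.0, 0.0, 1.0]]
```

View pics/scene0.png

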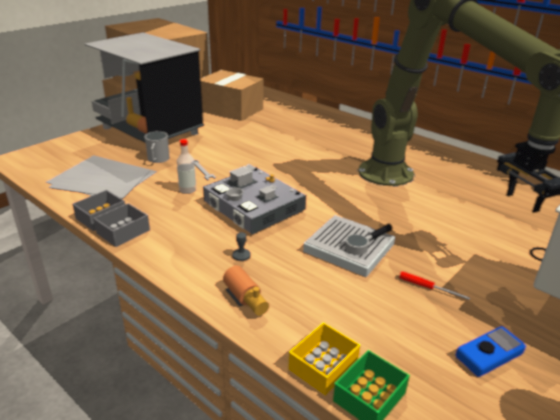

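View pics/top0.png

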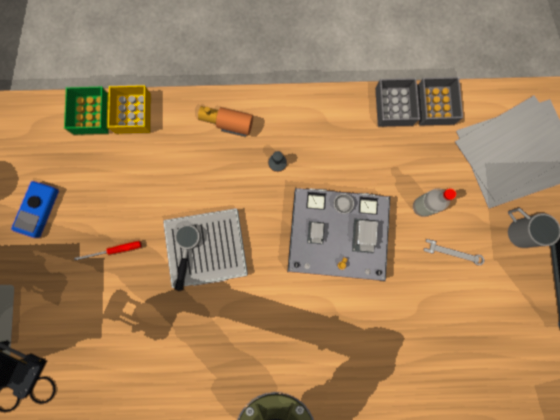

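The top view shows the console at about px (340,235). The larger guard is on the right at (367,236), the smaller at (317,232), and the brass fitting at (343,262). Next I measure the console's edges and the guard from the depth image.

```bash
cat > h.py <<'E'
import numpy as np, cv2
from bench import eyes
def cloud(n,d):
    p=eyes.camera_params(n);K=p['camera_matrix'];T=p['pose']
    v,u=np.mgrid[:d.shape[0],:d.shape[1]]
    c=np.stack([(u-K[0,2])/K[0,0]*d,(v-K[1,2])/K[1,1]*d,d,np.ones_like(d)],-1)
    return (c@np.array(T).T)[...,:3]
E
python3 - <<'E'
from h import *
for n in('top','scene'):
    z=np.load(f'pics/{n}0.npz');P=cloud(n,z['d']);
    roi=(P[...,0]>.33)&(P[...,0]<.7)&(P[...,1]>-.36)&(P[...,1]<.02)&(z['d']>0)
    for nm,lo,hi in(('panel',.062,.08),('tops',.098,.112),('big',.112,.14),):
        m=(roi&(P[...,2]>lo)&(P[...,2]<hi)).astype(np.uint8)
        k,l,st,ce=cv2.connectedComponentsWithStats(m)
        for i in range(1,k):
            if st[i,4]<25: continue
            q=P[l==i]; r=cv2.minAreaRect((q[:,:2]*1000).astype(np.float32))
            print(n,nm,st[i,4],np.round(q.mean(0)*1000,1),'z',np.round(np.percentile(q[:,2],[5,50,95])*1000,1),'rect',np.round(r[0],1),np.round(r[1],1),round(r[2],1))
im=np.load('pics/top0.npz')['im'][180:290,280:400]
a=cv2.resize(im,None,fx=5,fy=5,interpolation=cv2.INTER_CUBIC)
cv2.imwrite('pics/crop.png',a[:,:,::-1])
E
```

```text
top panel 7050 [ 554.3 -192.7   70.9] z [66.6 70.6 76.6] rect [ 557.6 -197.9] [275.7 245. ] 83.1
top tops 217 [ 558.7 -129.1  103. ] z [ 99.5 102.8 107.5] rect [ 557.8 -130.3] [33.6 53.6] 86.9
top big 535 [ 545.2 -263.9  119.7] z [115.8 119.5 124.9] rect [ 543.8 -264. ] [51.  82.8] 82.8
scene panel 2294 [ 573.4 -169.    70.3] z [65.  69.9 76.8] rect [ 556.8 -196.1] [290.1 248.7] 82.6
scene panel 33 [ 626.9 -220.    75.4] z [71.1 75.3 79.6] rect [ 627.5 -218.4] [20.9 34.4] 37.6
scene tops 56 [ 556.2 -237.3  104.8] z [ 98.7 105.7 111.5] rect [ 556.6 -239.7] [13.1 64.4] 85.0
scene tops 90 [ 557.7 -123.7  102.1] z [ 98.8 101.8 105.9] rect [ 559.5 -123. ] [38.7 56.5] 84.9
scene big 185 [ 544.2 -257.7  118.3] z [114.2 118.  123.7] rect [ 542.6 -258.6] [54.9 82.7] 82.7
```

View pics/crop.png

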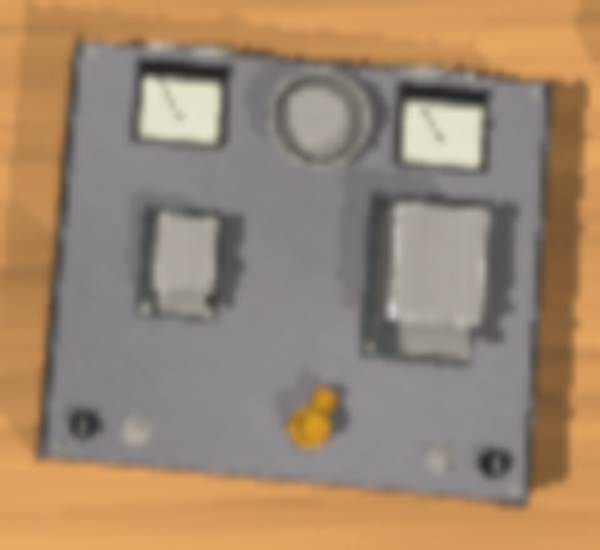

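The crop shows the larger hood's top at about crop (440,260), with its lip at (435,340) towards the robot. The smaller one is at (185,255).

- **Console yaw:** about -7.2°.
- **Main origin:** about (0.547, -0.265), z 0.070.
- **Lip edge:** about (0.502, -0.259, 0.124).

I will turn the tool so that tool x = -main x and tool y = main y, shut the fingers and travel high.

```bash
python3 -m jog '[[[0,0,0,0,-0.9],[0,0,0,0,-0.9],[0,0,0,0,-0.9],[0,0,0,0,-0.9],[0,-1,-1,0,0],[0,-1,-1,0,0],[0,-1,-1,0,0],[0,-1,-1,0,0],[0,-1,-1,0,0],[0,-1,-1,0,0]]]' 10
python3 -m jog '[[[0,-0.5,-1,0,0],[0,-0.5,-1,0,0],[0,0,-1,0,0],[0,0,-1,0,0],[0,0,-1,0,0],[0,0,-1,0,0],[0,0,-1,0,0],[0,0,-1,0,0],[0,0,-1,0,0],[0,0,-1,0,0]]]'
```

```text
time: 1.35
position: [0.4865, 0.3168, 0.2223]
tool_rot: [-0.202, -3.135, 0.0]
ft_force: [0.0, 0.3, -0.1]
grip_width: 0.016
time: 2.6
position: [0.4736, -0.0845, 0.2223]
tool_rot: [-0.202, -3.135, -0.0]
ft_force: [0.2, -0.5, 0.0]
grip_width: 0.008
```

```bash
cat >> h.py <<'E'
from scipy.spatial.transform import Rotation as R
from bench import get_state
A=np.radians(-7.2); O=np.array([.547,-.265,.070])
M=R.from_euler('z',A).as_matrix()
def rep():
    s=get_state(); r=R.from_rotvec(s['tool_rot']).as_matrix()
    print('t',round(s['time'],2),'tcp in main mm',np.round((np.array(s['position'])-O)@M*1000,1),'toolx yaw',round(np.degrees(np.arctan2(r[1,0],r[0,0])),2),'F',np.round(s['ft_force'],2),'w',round(s['grip_width'],3))
E
python3 -c "
from h import *; rep()"
```

```text
t 2.6 tcp in main mm [-95.5 169.8 152.3] toolx yaw 172.63 F [ 0.16 -0.48  0.01] w 0.008
```

```bash
python3 -m jog '[[[0,0,-1,0,0],[0,0,-1,0,0],[0,0,-1,0,0],[0,0,-1,0,0],[0,-0.3,0,0.5,0],[0,-0.3,0,0.5,0],[0,0,0,0.5,0],[0,0,0,0,0],[0,0,0,0,0]]]'
python3 - <<'E'
from h import *
rep()
for n,(r,c) in {'top':((200,280),(320,420)),'scene':((150,240),(190,320))}.items():
    im,d=eyes.get_image(n); np.savez(f'pics/{n}1.npz',im=im,d=d)
    cv2.imwrite(f'pics/{n}1.png',cv2.resize(im[slice(*r),slice(*c)],None,fx=6,fy=6,interpolation=cv2.INTER_CUBIC)[:,:,::-1])
E
```

```text
time: 3.72
position: [0.4776, -0.2452, 0.1631]
tool_rot: [0.202, 3.134, -0.0]
ft_force: [0.1, 0.5, 1.1]
grip_width: 0.008
t 3.73 tcp in main mm [-71.4  10.9  93.1] toolx yaw 172.63 F [0.06 0.46 1.07] w 0.008
```

View pics/scene1.png

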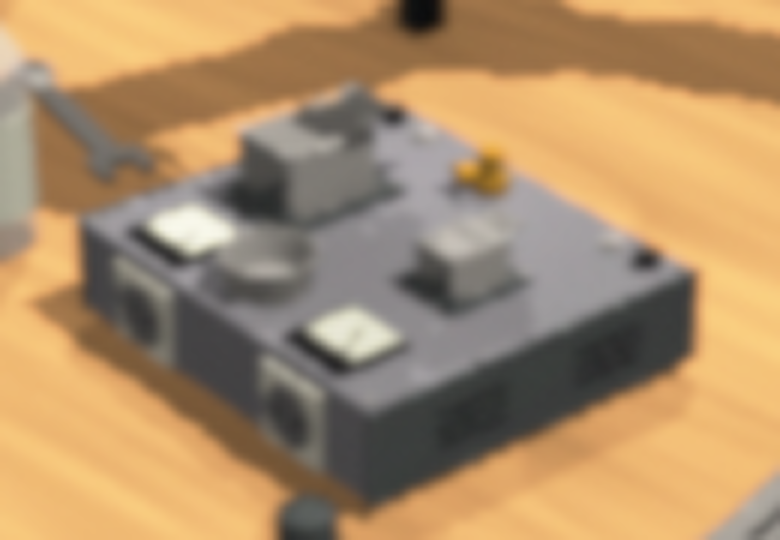

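The scene crop shows the shut larger guard at crop (310,160) and a dark finger tip at (420,15). I'll project the TCP to confirm the frames agree.

```bash
python3 - <<'E'
from h import *
s=get_state()
for n in('scene','top'):
    p=eyes.camera_params(n);T=np.linalg.inv(p['pose']);
    for nm,X in(('tcp',np.array(s['position'])),('lip',O+M@[-.046,0,.054]),('tcp+70',np.array(s['position'])+[0,0,.07])):
        c=T@np.append(X,1);u=p['camera_matrix']@c[:3];print(n,nm,np.round(u[:2]/u[2],1))
d=np.load('pics/scene1.npz');P=cloud('scene',d['d']);rgb=d['im'];print('ctr pix',P[150:153,258:264,2].round(3))
q=P[(P[...,2]>.155)&(P[...,2]<.2)&(abs(P[...,0]-.5)<.1)&(abs(P[...,1]+.25)<.12)];print(len(q),q.min(0) if len(q) else '',q.max(0) if len(q) else '')
E
```

```text
scene tcp [258.7 153.9]
scene lip [251.4 164.9]
scene tcp+70 [258.7 135.6]
top tcp [365.3 259.7]
top lip [366.7 251.3]
top tcp+70 [371.8 258.6]
ctr pix [[0.18  0.184 0.186 0.184 0.18  0.181]
 [0.179 0.181 0.183 0.181 0.178 0.178]
 [0.176 0.174 0.18  0.178 0.176 0.174]]
74 [ 0.4645965  -0.25490932  0.16223685] [ 0.48829062 -0.22467059  0.19912023]
```

View pics/top1.png

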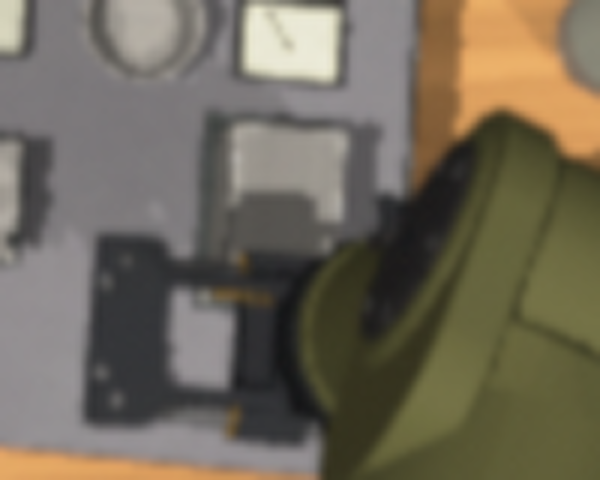

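```bash
python3 - <<'E'
from h import *
d=np.load('pics/top0.npz');P=cloud('top',d['d']);hsv=cv2.cvtColor(d['im'],cv2.COLOR_RGB2HSV)
q=P[170:220,400:470].reshape(-1,3);q=q[(q[:,2]>.05)&(q[:,2]<.3)];print('bottle',np.percentile(q,[2,50,98],axis=0).round(3))
for n in('top','scene'):
  d=np.load(f'pics/{n}1.npz');P=cloud(n,d['d']).reshape(-1,3)
  for y0 in(-.45,-.41,-.37,-.33,-.29):
    q=P[(P[:,1]>y0)&(P[:,1]<y0+.04)&(P[:,2]>.21)&(P[:,0]>.25)&(P[:,0]<.62)]
    if len(q): print(n,y0,len(q),'zmin',np.percentile(q[:,2],2).round(3),'xmax',q[:,0].max().round(3), 'ymin',q[:,1].min().round(3))
E
```

```text
bottle [[ 0.607 -0.479  0.055]
 [ 0.632 -0.45   0.133]
 [ 0.664 -0.432  0.202]]
top -0.33 32 zmin 0.546 xmax 0.5 ymin -0.3
top -0.29 1027 zmin 0.55 xmax 0.515 ymin -0.29
scene -0.37 18 zmin 0.237 xmax 0.503 ymin -0.337
scene -0.33 148 zmin 0.234 xmax 0.507 ymin -0.33
scene -0.29 485 zmin 0.242 xmax 0.516 ymin -0.29
```

Both views agree with the TCP, so I now go down in front of the lip, with the tip about 12 mm below its edge.

```bash
python3 -m jog '[[[0,0,-0.27,0.4,0],[0,0,0,0.45,0],[0,0,0,0.43,0],[0,0,0,0,0],[0,-0.2,0,0,0],[0,-0.1,0,0,0],[0,0,0,0,0],[0,0,0,0,0]]]'; python3 -c "
from h import *; rep()"
```

```text
time: 4.82
position: [0.488, -0.2574, 0.1116]
tool_rot: [0.202, 3.135, -0.0]
ft_force: [-0.3, 0.1, 0.8]
grip_width: 0.006
t 4.83 tcp in main mm [-59.5   0.2  41.6] toolx yaw 172.63 F [-0.29  0.11  0.79] w 0.006
```

```bash
python3 -m jog '[[[0,-0.14,0,0,0],[0,-0.14,0,-0.2,0],[0,-0.14,0,-0.2,0],[0,-0.17,0,-0.16,0],[0,-0.17,0,-0.16,0],[0,-0.19,0,-0.13,0],[0,-0.19,0,-0.13,0],[0,0,0,0,0]]]'; python3 - <<'E'
from h import *
rep()
im,d=eyes.get_image('scene'); np.savez('pics/s2.npz',im=im,d=d)
cv2.imwrite('pics/s2.png',cv2.resize(im[130:220,190:320],None,fx=6,fy=6,interpolation=cv2.INTER_CUBIC)[:,:,::-1])
E
```

```text
time: 5.82
position: [0.5343, -0.2631, 0.1509]
tool_rot: [0.201, 3.134, -0.001]
ft_force: [0.0, -0.1, 1.2]
grip_width: 0.004
t 5.83 tcp in main mm [-12.9   0.3  80.9] toolx yaw 172.67 F [ 0.02 -0.13  1.22] w 0.004
```

View pics/s2.png

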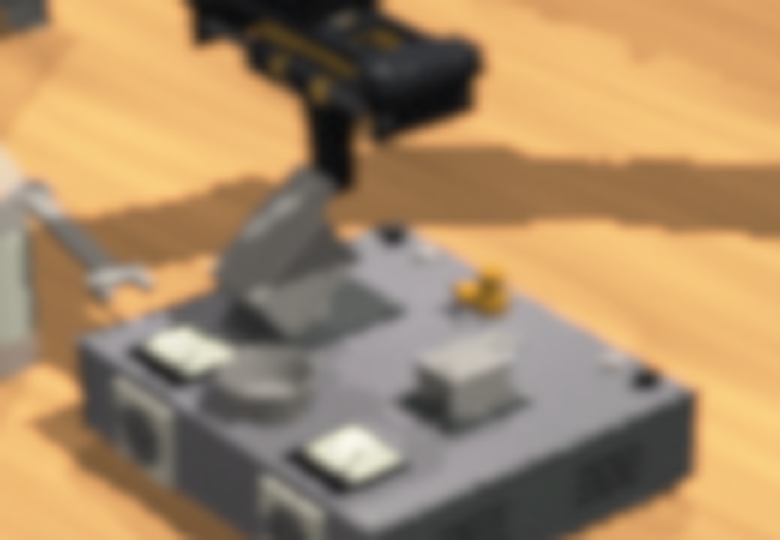

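The view shows the guard lifted about 0.6 rad, its lip against the fingers at crop (330,180). I continue along the arc past the balance point.

```bash
python3 -m jog '[[[0,-0.2,0,-0.11,0],[0,-0.21,0,-0.11,0],[0,-0.22,0,-0.07,0],[0,-0.22,0,-0.06,0],[0,-0.2,0,-0.05,0],[0,-0.2,0,-0.03,0],[0,-0.2,0,-0.03,0],[0,-0.1,0,0,0],[0,0,0,0,0],[0,0,0,0,0]]]'; python3 - <<'E'
from h import *
rep()
im,d=eyes.get_image('scene'); np.savez('pics/s3.npz',im=im,d=d)
cv2.imwrite('pics/s3.png',cv2.resize(im[130:220,190:320],None,fx=6,fy=6,interpolation=cv2.INTER_CUBIC)[:,:,::-1])
E
```

```text
time: 7.12
position: [0.5943, -0.2712, 0.1689]
tool_rot: [-0.202, -3.135, -0.0]
ft_force: [0.4, 0.2, -1.4]
grip_width: 0.005
t 7.12 tcp in main mm [47.7 -0.2 98.9] toolx yaw 172.61 F [ 0.42  0.22 -1.36] w 0.005
```

View pics/s3.png

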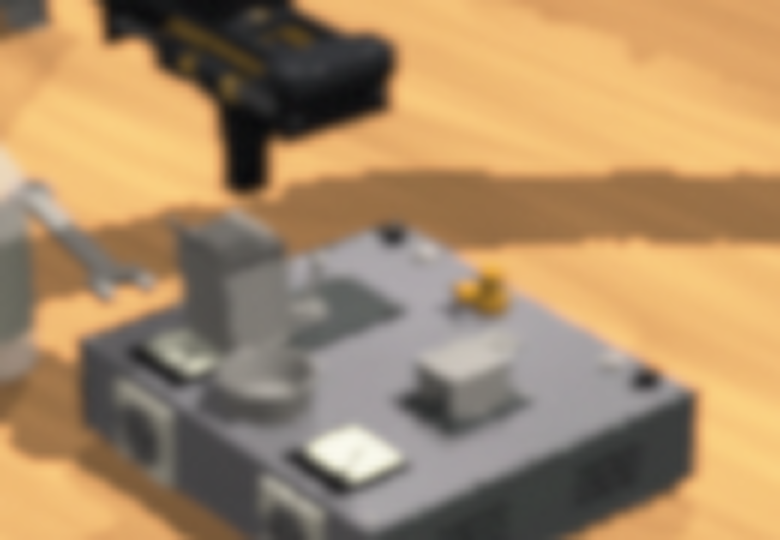

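The guard rests open at its stop, and the off toggle is visible at crop (315,275). I move back in front of it, go down to ball height and push.

```bash
python3 -m jog '[[[0,0.7,0,0,0],[0,0.7,0,0,0],[0,0.8,0,0,0],[0,0,0,0.56,0],[0,0,0,0.56,0],[0,0,0,0.56,0],[0,0,0,0,0],[0,0,0,0,0]]]';python3 -c "
from h import *; rep()"
python3 -m jog '[[[0,-0.2,0,0,0],[0,-0.15,0,0,0],[0,-0.12,0,0,0],[0,-0.12,0,0,0],[0,-0.12,0,0,0],[0,-0.12,0,0,0],[0,-0.1,0,0,0],[0,0,0,0,0]]]'; python3 - <<'E'
from h import *
rep()
im,d=eyes.get_image('scene')
cv2.imwrite('pics/s4.png',cv2.resize(im[140:210,200:300],None,fx=7,fy=7,interpolation=cv2.INTER_CUBIC)[:,:,::-1])
E
```

```text
time: 8.18
position: [0.5078, -0.2602, 0.1027]
tool_rot: [0.202, 3.134, -0.0]
ft_force: [0.7, -0.5, -0.2]
grip_width: 0.006
t 8.18 tcp in main mm [-39.5  -0.1  32.7] toolx yaw 172.62 F [ 0.74 -0.46 -0.21] w 0.006
time: 9.18
position: [0.545, -0.2644, 0.1017]
tool_rot: [0.201, 3.134, -0.0]
ft_force: [-0.5, 0.4, 0.6]
grip_width: 0.009
t 9.18 tcp in main mm [-2.   0.3 31.7] toolx yaw 172.66 F [-0.5   0.37  0.56] w 0.009
```

View pics/s4.png

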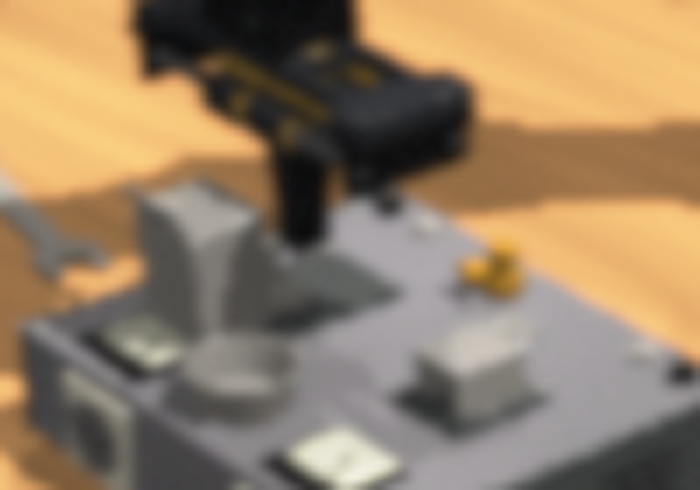

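```bash
python3 -m jog '[[[0,-0.08,0,0,0],[0,-0.04,0,0,0],[0,0,0,0,0]]]';python3 -m jog '[[[0,0.5,0,0,0],[0,0.5,0,-0.3,0],[0,0.3,0,-0.9,0],[0,0,0,-0.9,0],[0,0,0,0,0]]]'; python3 - <<'E'
from h import *
rep()
im,d=eyes.get_image('scene')
cv2.imwrite('pics/s5.png',cv2.resize(im[150:210,210:290],None,fx=8,fy=8,interpolation=cv2.INTER_CUBIC)[:,:,::-1])
E
```

```text
time: 9.6
position: [0.5492, -0.2652, 0.1017]
tool_rot: [0.202, 3.135, 0.0]
ft_force: [-0.3, -0.3, 0.3]
grip_width: 0.005
time: 10.22
position: [0.4991, -0.2596, 0.189]
tool_rot: [0.202, 3.129, -0.002]
ft_force: [-0.2, -0.1, -0.6]
grip_width: 0.003
t 10.22 tcp in main mm [-48.2  -0.6 119. ] toolx yaw 172.62 F [-0.17 -0.07 -0.61] w 0.003
```

View pics/s5.png

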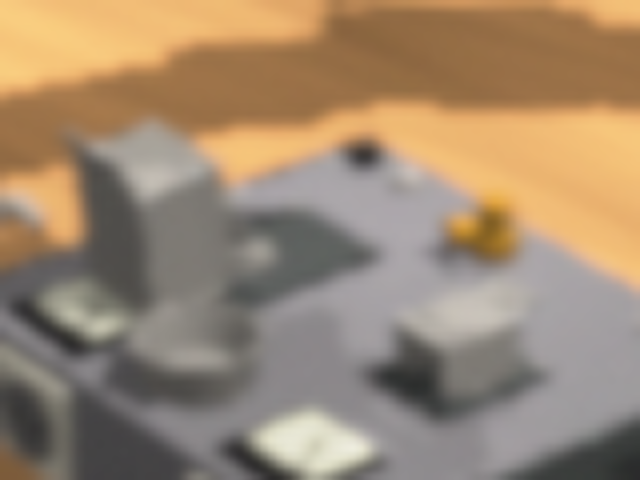

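```bash
python3 - <<'E'
from h import *
p=eyes.camera_params('scene');T=np.linalg.inv(p['pose'])
for nm,X in(('off',[-.005,0,.036]),('on',[.017,0,.036]),('pivot',[.006,0,.012]),('lipopen',[.087,0,.088])):
    c=T@np.append(O+M@X,1);u=p['camera_matrix']@c[:3];u=u[:2]/u[2];print(nm,u.round(1),'s3',((u-[190,130])*6).round(),'s5',((u-[210,150])*8).round())
E
```

```text
off [242.3 172.7] s3 [314. 256.] s5 [259. 182.]
on [237.3 174.6] s3 [284. 268.] s5 [219. 197.]
pivot [240.  179.7] s3 [300. 298.] s5 [240. 237.]
lipopen [220.4 167.1] s3 [182. 223.] s5 [ 83. 137.]
```

Against the projections, the ball is no longer at the off position at crop (262,198) and only the collar shows at (258,252). The on position is hidden behind the open guard, so the toggle is over. Next I go over the open guard and down behind its lip.

```bash
python3 -m jog '[[[0,-0.8,0,0,0],[0,-0.8,0,0,0],[0,-0.8,0,0,0],[0,-0.8,0,0,0],[0,-0.8,0,0,0],[0,0,0,0,0],[0,0,0,0.5,0],[0,0,0,0.6,0],[0,0,0,0,0],[0,0,0,0,0]]]';python3 -c "
from h import *; rep()"
```

```text
time: 11.52
position: [0.6556, -0.2793, 0.142]
tool_rot: [0.203, 3.135, 0.0]
ft_force: [0.4, -0.1, 0.7]
grip_width: 0.004
t 11.53 tcp in main mm [109.6  -0.6  72. ] toolx yaw 172.6 F [ 0.43 -0.12  0.71] w 0.004
```

```bash
python3 -m jog '[[[0,0.3,0,-0.08,0],[0,0.16,0,-0.1,0],[0,0.16,0,-0.1,0],[0,0.22,0,-0.08,0],[0,0.22,0,-0.08,0],[0,0.22,0,-0.04,0],[0,0.22,0,-0.04,0],[0,0.24,0,-0.03,0],[0,0.24,0,-0.03,0],[0,0.1,0,-0.05,0]]]'; python3 -m jog '[[[0,0,0,-0.6,0],[0,0,0,-0.8,0],[0,0,0,-0.8,0],[0,0,0,0,0],[0,0,0,0,0]]]'; python3 - <<'E'
from h import *
rep()
im,d=eyes.get_image('scene'); np.savez('pics/s6.npz',im=im,d=d)
P=cloud('scene',d)
cv2.imwrite('pics/s6.png',cv2.resize(im[130:220,190:320],None,fx=6,fy=6,interpolation=cv2.INTER_CUBIC)[:,:,::-1])
E
```

```text
time: 12.78
position: [0.5729, -0.2684, 0.1671]
tool_rot: [-0.202, -3.135, -0.0]
ft_force: [0.0, 0.7, -0.2]
grip_width: 0.007
time: 13.4
position: [0.5733, -0.2681, 0.2542]
tool_rot: [-0.202, -3.134, -0.001]
ft_force: [0.7, 1.0, -1.0]
grip_width: 0.006
t 13.4 tcp in main mm [ 26.5   0.2 184.2] toolx yaw 172.64 F [ 0.7   1.04 -0.98] w 0.006
```

View pics/s6.png

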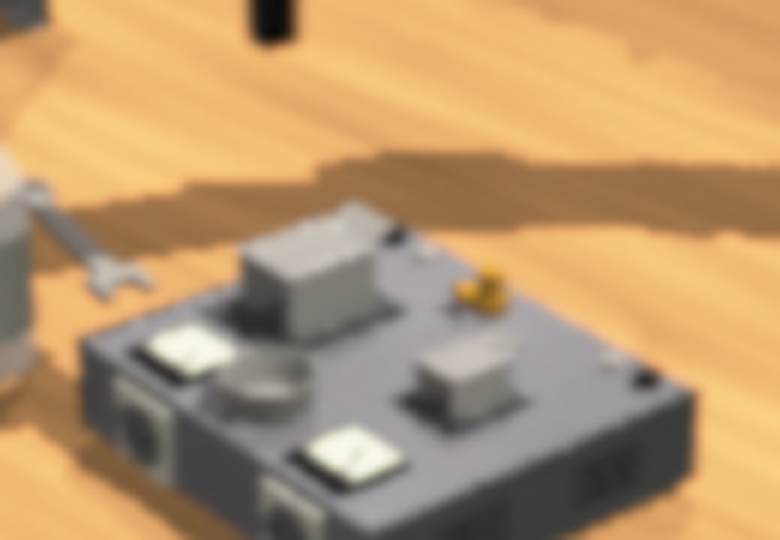

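The guard is shut again at crop (310,270), the smaller switch looks unchanged, and the gripper is clear. One numeric comparison with the first picture, then I hand in.

```bash
python3 - <<'E'
from h import *
from bench import job
a=np.load('pics/scene0.npz');b=np.load('pics/s6.npz')
for x in(a,b):
    P=cloud('scene',x['d'])
    for c,s in((-.264,.05),(-.130,.035)):
        q=P[(abs(P[...,0]-.55)<.055)&(abs(P[...,1]-c)<s)&(P[...,2]>.098)&(P[...,2]<.15)];print(len(q),q.mean(0).round(4),np.percentile(q[:,2],98).round(4))
e=cv2.absdiff(a['im'],b['im'])[130:220,190:320].max(2)>60
print('changed px',e.sum(),np.argwhere(e).mean(0) if e.any() else '')
print(job.close_job()); rep()
E
```

```text
253 [ 0.5483 -0.2545  0.1147] 0.1246
90 [ 0.5577 -0.1237  0.1021] 0.1064
251 [ 0.5478 -0.2547  0.1148] 0.1247
91 [ 0.5587 -0.1242  0.1022] 0.1072
changed px 1612 [39.52915633 70.35235732]
the job is handed in; nothing more can be done
None
the job is handed in; nothing more can be done
```

The larger switch should now be on with its guard shut, and I handed the job in at about 13.4 s of the 54 s allowed. With shut fingers I lifted the guard along its lip's arc to the open stop and pushed the toggle over. I then drew the guard forward from behind its lip until it dropped shut.

- **Guards:** In the last picture and its depth data, both guards sit as they did at the start, with top heights within 1 mm. The gripper is well clear above, and the fitting, basket and wrench look unmoved. The bottle is only partly in that crop, and the portafilter, screwdriver and tamper are outside it, so I did not check those.
- **Toggle:** I could not see it directly in the on position. With the guard open, its ball had left the off position, and the on position was hidden behind the guard. The push went about as far as the on position needs, and the force read near zero at the end, which fits the toggle having snapped over.
- **Forces:** Wrist force never read above about 1.5 N at the end of a move.
- **Inconclusive check:** Comparing the first and last pictures pixel by pixel showed about 1600 changed pixels. I think that is mostly the arm and its shadow, but I did not separate them out.

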